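# Hold the jogger's set-up key switch turned

## Task

The paper jogger is to be put in set-up mode. Pull open the drawer of the small grey drawer unit, take out the key whose flat square-cornered head carries an open loop (leave the round-headed key standing in the rack) and push it fully home into the key switch on top of the grey control box, rocking it a little if the sticky pins catch; then turn it a quarter turn clockwise, seen from above, to its stop. The switch springs back and set-up mode lasts only while it is held over, so finish while still gripping the key, fully home and turned, and do not knock the things standing around.

Things in the scene. Friction and masses are not known exactly. Their poses are not given: they have to be found in the camera images.
- drawer_unit_drawer0 (a joint): opening of the drawer, m: 0 shut (as it starts), 0.117 fully out. It slides out along -x of the drawer unit (towards the robot), runs stiffly (about 1 N) and stays where it is left; a hand reaching in from above clears the unit's top edge when it is out by 100 mm or more
- drawer_unit_drawer0_handle (a point): middle of the drawer's handle: a horizontal round steel bar, 11 mm thick and 100 mm long along y of the drawer unit, 70 mm above the table, its axis 35 mm in front of the drawer's face (29 mm of free room behind it, the face's top is 25 mm higher than the bar); its posts stand 42 mm either side of the middle. Moves with the drawer
- drawer_unit: fixed grey desk drawer unit, 180 deep (x) x 200 wide (y) x 108 mm high, with one drawer; origin in the middle of its underside, z up; the drawer's face and handle look to its -x. A note pad 16 mm thick lies on the rear part of its top
- rack_mid (a point): middle of the upper face of the wooden key rack in the drawer (46 x 160 mm, 26 mm high), 48 mm above the table, 52 mm behind the outside of the drawer's face; moves with the drawer, axes as the drawer unit's. Two keys stand blade down in its two slots, heads broadside to the robot, 42 mm either side of this point in y; which key is in which slot changes
- loop_key: the wanted key, steel, about 70 g, standing blade down in a rack slot. Origin in the middle of its shoulder (the flat underside of the head); z up, x along the head's width (at the start along y of the drawer unit), y across its thickness. Head: a plate 44 wide (x) x 8 thick (y) x 26 mm high, to be pinched across its 8 mm; on it an open loop 7 mm thick, top 40 mm above the origin
- disc_key: the other key, not wanted: head a round disc 34 mm across and 8 mm thick, 38 mm high above its shoulder; origin in the middle of its shoulder, axes as for the loop key; it stands in the other rack slot
- control_box: fixed grey control box, 130 (x) x 190 (y) x 70 mm high, two flush buttons (77 mm high) on the half towards its -y; origin in the middle of its underside
- keyway (a point): middle of the keyway's mouth, on the upper face of the square lock block (46 x 46 mm, 88 mm above the table) on the control box, 45 mm from the box's middle towards its +y; z up, x along the slot at rest. Slot 19.6 (x) x 7.6 mm (y). The key is fully home when its shoulder rests on this face (its origin meets this point)
- key_switch (a joint): turn of the switch's cylinder, rad: 0 at rest, grows clockwise seen from above, stop at 1.57. A spring turns it back (0.03 N m at rest, 0.15 N m at the stop). Over it lies a fixed 6 mm plate with the same slot: the key turns only when home, its blade under the plate, and cannot be drawn out while turned. The key has 4 to 5 degrees of play in it, so the hand must turn that much further
- marker_0: loose felt marker, 18 x 135 x 20 mm, lying; bystander
- card_pack_0: loose banded pack of cards, 56 x 86 x 33 mm; bystander
- card_pack_1: loose banded pack of cards, 56 x 86 x 23 mm; bystander. A tape dispenser, jogging blocks, cartons and a spanner also lie about, out of the way
- note_pad: loose note pad, 76 x 76 x 16 mm, on top of the drawer unit; bystander
- loop_key_tip (a point): end of the wanted key's blade, 23 mm straight below loop_key's origin. Below the shoulder come a round neck 6 mm thick and 9 mm long, then the blade, 18 wide (x) x 6 thick (y) x 14 mm long, with rounded tip edges (3 mm radius). The key fits the keyway either way round
- keyway_pins (a point): point in the keyway between its two sprung, sticky pins, 16.5 mm below the face. Their round noses reach in from either side (y), 14 and 19 mm below the face, and the key's tip wedges them aside: passing each straight takes a push of about 8 to 20 N; rocking the key a few degrees and 1 mm sideways while pressing works the pins out with less. Pins once pushed back give hardly any resistance
- spray_can: loose aerosol can, 52 mm across, 171 mm high, standing beside the control box; bystander
Mind the look-alikes: they are no part of the job. What is shaped like the control_box but purple is not meant.

How it is judged:
By the outcome, as a careful person would: the job done as asked, in the order asked, and still so for the second after the job is handed in, while the arm keeps its last pose, push and grip.
It also fails if it takes over 59 s, if anything falls off the work surface, if the arm or the gripper's body presses on something with over 40 N, if the wrist force passes 120 N, or if a joint passes its speed limit or range.

## Robot

A 6-joint arm with a two-finger parallel gripper is mounted at the origin on the work surface; the furniture and walls round the work are solid. World frame = base frame: x ahead of the robot, y to its left, z up, the work surface at z = 0. Lengths are in m, angles in rad, forces in N, time in s.
With the tool pointing down it reaches from about 0.3 to 0.775 m from the base axis. Payload 14.6 kg.
Tool frame: the origin (TCP) lies at the very end of the fingers, on their centre line; the grasp point (between the pads) lies 19 mm behind it (pinch_z is the distance from the TCP to the grasp point, in m); z points along the fingers, y is the direction in which the jaws open and shut (so a half turn about z gives the same grasp; the last joint's range is limited). The gripper opens to 94 mm and grips with 3 to 60 N. Pads are 16 mm wide; open, the fingers measure 119 mm over their backs; the gripper's body (75 mm by 177 mm) begins 78 mm behind the grasp point.
Start: joints at [1.135, 0.3, 1.521, -0, 1.321, -0.067], TCP at [0.198, 0.513, 0.205] pointing down, gripper open.
Joint ranges: [-3.03, 3.03], [-0.79, 2.21], [0.23, 2.52], [-1.04, 4.18], [0, 3.07], [-2.55, 2.55]. Speed limits (rad/s): [2.22, 2.22, 2.57, 3.14, 3.14, 3.14].

## Interface

Orientations are given as [roll, pitch, yaw] about the fixed x, y, z axes, in that order (R = Rz(yaw) Ry(pitch) Rx(roll)).
In Python, from station import get_obs, camera, hand_in, pinch_z gives the robot as it stands.
- The arm moves only by the tool servo_tool, never from a script. Its argument "moves" is a list that holds one entry, the list of rows, each a list of 7 numbers: the turn, a rotation vector about the tool's x, y, z normalised to -1 to 1, where 1 is pi/2 rad, then the shift along the tool's x, y, z normalised to -1 to 1, where 1 is 500 mm, then the closure, from 0 (fully open) to 1 (shut). In form: [[[rx, ry, rz, x, y, z, hand], ...]]. A call has 1 to 12 rows; each row is the pose to reach, as a shift and turn from the pose measured when the call began, along the tool's axes at that moment; what a row does not reach only later rows make up. A row lasts 1/12 s, in which the tool goes at most 41.7 mm and 7.16 degrees, less where a joint would pass 70% of its speed; a pose out of reach is approached as far as the arm can. A call with a number of a shift or a turn outside -1 to 1 is refused whole. A call with a gripper value outside its range is refused whole. The fingers move at their own pace and stop on an object; "squeeze" is the grip in N (left out, the last holds). Time passes only in rows, so rows that repeat a pose let the fingers close. It gives the time, the measured TCP pose, the force and the opening at its end, in the units of the state.
- get_obs(): the state, without advancing time (a new reading comes with each control period).
- camera(name): name is "scene" or "top" or "wrist"; returns a dict with "color" (384x512x3 uint8, red, green, blue), "intrinsics" (3x3 intrinsics, pixels), "distortion" ([k1, k2, p1, p2, k3] as OpenCV has them; the pictures are not rectified), "rvec" (rotation vector, rad) and "tvec" (3), from world to camera coordinates, as OpenCV has them. Camera axes: x right, y down, z forward; pixel columns grow to the right and rows downward; lengths in m; the calibration is good to about 2 mm. A picture is of the moment at which its call begins. There is no depth.
- hand_in(): hands the job in, once; it reports no verdict.
The state is a dict: "time_s": time; "qpos": joint angles; "joint_vel": joint speeds; "tau": joint torques, N m; "ee_pos": TCP position; "eef_rot": TCP orientation; "force": force on the tool from outside, world axes, zero at the start; "moment": the same for the moment, N m; "grip_width": finger opening in m.
Only numpy, scipy, OpenCV 4.12 (cv2) and the standard library are available. Lean on these libraries where they do the work, as an engineer would, in place of code of your own. Each camera call takes 0.05 s, during which the arm holds its last target.

## Working session

There is one attempt and no reset: what is moved stays moved. The work goes in short steps, Python scripts to look and compute and a tool call to move; the robot and the scene stay as the last step left them, time stands still between calls to the robot, and variables do not carry over. Pictures are saved under pics/ and viewed, and the job is handed in when it is done.

Besides the shell and the picture viewer there is one more tool, called after "Request:" as name(argument=value, ...) on one line, values as JSON. servo_tool: Moves the arm, as the interface text tells. Scaled input: -1 to 1 covers 500 mm each way for a shift and pi/2 rad each way for a turn. Its arguments: {"type":"object","properties":{"moves":{"type":"array"},"squeeze":{"type":"number"}},"required":["moves"]}

```bash
ls; mkdir -p pics
python3 - <<'E'
from station import get_obs, camera, pinch_z
import cv2,numpy as np
print(get_obs(),pinch_z)
for n in ["scene","top"]:
    c=camera(n); cv2.imwrite(f"pics/{n}0.png",c["color"][:,:,::-1]); 
    print(n,c["intrinsics"],c["distortion"],c["rvec"],c["tvec"])
E
```

```text
pics
{'time_s': 0.0, 'qpos': array([ 1.13540846e+00,  3.00476931e-01,  1.52159170e+00,  2.38931591e-05,
        1.32069531e+00, -6.66005875e-02]), 'joint_vel': array([ 0.00185487, -0.00030684, -0.00055848, -0.00082407, -0.00074049,
        0.00067698]), 'tau': array([-2.60705401e-04, -5.31807518e+01, -3.52745819e+01,  7.08202645e-02,
        2.43411079e-02, -1.21746898e-04]), 'ee_pos': array([0.1981512 , 0.51278018, 0.20487864]), 'eef_rot': array([-3.14042550e+00, -1.01042262e-04,  2.77279939e+00]), 'force': array([-0.83835016,  0.04534692, -0.39637618]), 'moment': array([ 0.0575704 ,  0.06245559, -0.00513944]), 'grip_width': 0.09414708114276674} 0.0188
scene [[494.96252304   0.         257.73755957]
 [  0.         494.96252304 183.55669389]
 [  0.           0.           1.        ]] [-0.09993825  0.          0.          0.          0.        ] [ 2.26946632 -0.59750899  0.2352329 ] [-0.44463367  0.18844875  1.47526149]
top [[473.26204577   0.         256.34634556]
 [  0.         473.26204577 193.46948148]
 [  0.           0.           1.        ]] [-0.11051099  0.          0.          0.          0.        ] [ 2.1968168  -2.17330384  0.06135552] [-0.06018675  0.48860167  1.75067217]
```

View pics/scene0.png

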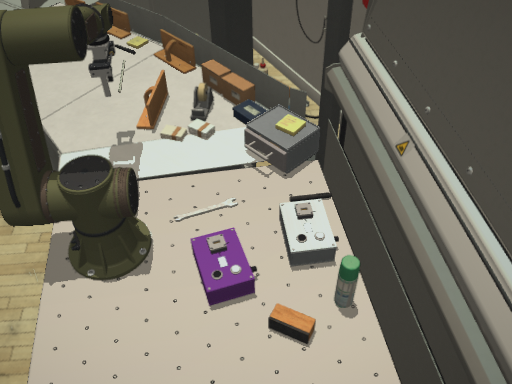

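View pics/top0.png

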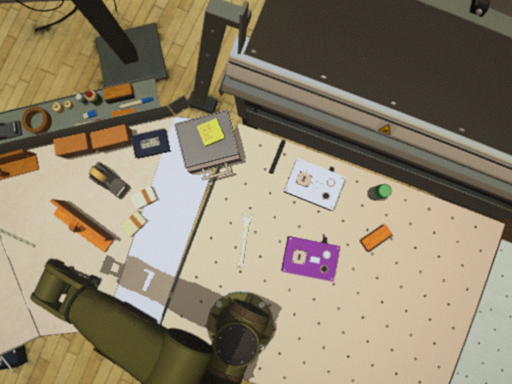

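The scene view shows the drawer unit near (282,135) with its handle facing down-left. The grey box is at (307,230), the purple look-alike at (222,262) and the spray can at (347,280). In the top view the unit is at (208,143), its handle at (217,172), the grey box at (315,185) and the lock block at about (303,177).

```bash
cat > h.py <<'E'
from station import get_obs, camera, pinch_z
import cv2,numpy as np
from scipy.spatial.transform import Rotation as Ro
def ray(c,uv):
    R,_=cv2.Rodrigues(np.array(c["rvec"])); t=np.array(c["tvec"]).ravel()
    p=cv2.undistortPoints(np.array([[uv]],float),np.array(c["intrinsics"]),np.array(c["distortion"])).ravel()
    d=R.T@np.array([p[0],p[1],1]); return -R.T@t,d/np.linalg.norm(d)
def onz(c,uv,z):
    o,d=ray(c,uv); return o+d*(z-o[2])/d[2]
def tri(c1,u1,c2,u2):
    o1,d1=ray(c1,u1);o2,d2=ray(c2,u2)
    s=np.linalg.lstsq(np.c_[d1,-d2],o2-o1,rcond=None)[0]
    a,b=o1+s[0]*d1,o2+s[1]*d2
    return (a+b)/2,np.linalg.norm(a-b)
def proj(c,P):
    return cv2.projectPoints(np.array(P,float).reshape(-1,3),np.array(c["rvec"]),np.array(c["tvec"]),np.array(c["intrinsics"]),np.array(c["distortion"]))[0].reshape(-1,2)
def crop(c,x0,y0,x1,y1,k,name):
    im=cv2.resize(c["color"][y0:y1,x0:x1,::-1],None,fx=k,fy=k,interpolation=cv2.INTER_CUBIC); cv2.imwrite("pics/"+name,im)
E
python3 - <<'E'
from h import *
t=camera("top"); s=camera("scene")
crop(t,160,100,360,220,4,"t1.png"); crop(s,230,90,360,280,3,"s1.png")
E
```

```text
(no output)
```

View pics/t1.png

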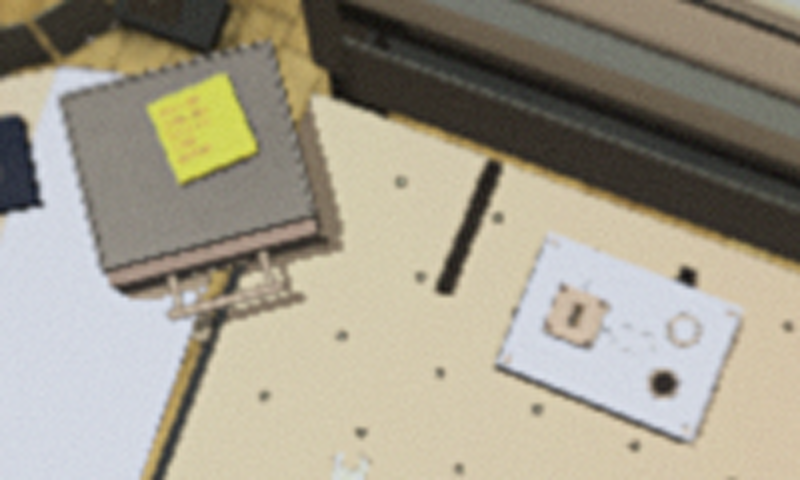

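View pics/s1.png

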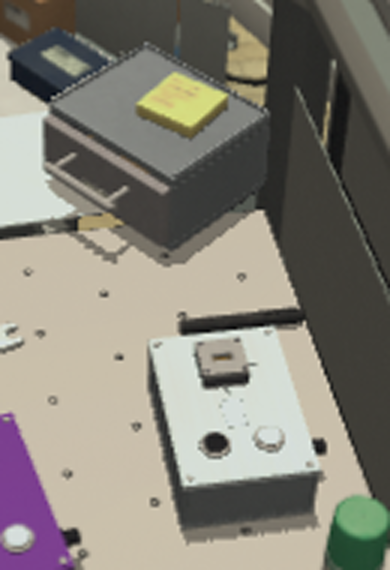

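Run:
```python
from h import *
t=camera("top"); s=camera("scene")
f=lambda p:(160+(p[0]+.5)/4-.5,100+(p[1]+.5)/4-.5)
g=lambda p:(230+(p[0]+.5)/3-.5,90+(p[1]+.5)/3-.5)
print("unit top corners")
P=[onz(t,f(p),.108) for p in [(62,97),(272,42),(318,218),(106,270)]]
for p in P: print(p.round(4))
for a in range(4): print(np.linalg.norm(P[a]-P[(a+1)%4]),np.degrees(np.arctan2(*(P[(a+1)%4]-P[a])[[1,0]])))
print("scene unit corners")
for p in [(48,112),(148,45),(268,118),(172,185)]: print(onz(s,g(p),.108).round(4))
print("box corners")
P=[onz(t,f(p),.07) for p in [(549,234),(741,312),(692,441),(499,366)]]
for p in P: print(p.round(4))
for a in range(4): print(np.linalg.norm(P[a]-P[(a+1)%4]),np.degrees(np.arctan2(*(P[(a+1)%4]-P[a])[[1,0]])))
print("mean",np.mean(P,0))
print("keyway", onz(t,f((575,316)),.088), onz(s,g((221,356)),.088), tri(t,f((575,316)),s,g((221,356))))
print("scene box corners")
for p in [(150,340),(272,328),(318,472),(185,488)]: print(onz(s,g(p),.07).round(4))
print("handle");
for p in [(175,313),(290,288)]: print(onz(t,f(p),.07).round(4))
for p in [(52,163),(118,202)]: print(onz(s,g(p),.07).round(4))
```

```text
unit top corners
[0.7309 0.239  0.108 ]
[0.7822 0.0508 0.108 ]
[0.623  0.0071 0.108 ]
[0.5747 0.1955 0.108 ]
0.19511931729587442 -74.76777521306934
0.16507952884150123 -164.6757852763092
0.19443300819478326 104.36975613475944
0.16215556402668727 15.576158126609291
scene unit corners
[0.5658 0.1843 0.108 ]
[0.7347 0.2416 0.108 ]
[0.7788 0.0476 0.108 ]
[0.6209 0.0011 0.108 ]
box corners
[ 0.6161 -0.2013  0.07  ]
[ 0.5468 -0.3764  0.07  ]
[ 0.4292 -0.3317  0.07  ]
[ 0.4953 -0.1567  0.07  ]
0.1882697416090512 -111.58665755310352
0.12578152699038408 159.20542662425862
0.1871387812962136 69.32178956999762
0.12876905096218103 -20.29917960518276
mean [ 0.52183865 -0.26653428  0.07      ]
keyway [ 0.53970015 -0.22361794  0.088     ] [ 0.53905661 -0.22478785  0.088     ] (array([ 0.53982541, -0.22373903,  0.08663193]), np.float64(1.572391835048167e-05))
scene box corners
[ 0.4991 -0.1565  0.07  ]
[ 0.6153 -0.204   0.07  ]
[ 0.5466 -0.3805  0.07  ]
[ 0.4298 -0.3347  0.07  ]
handle
[0.5405 0.1377 0.07  ]
[0.5643 0.0334 0.07  ]
[0.5469 0.1417 0.07  ]
[0.5781 0.0443 0.07  ]
```

```bash
cat >> h.py <<'E'
def plan(pos,jaw,tilt=None):
    """row numbers for TCP world pos and jaw direction (deg), tool down"""
    o=get_obs(); R0=Ro.from_euler("xyz",o["eef_rot"])
    R1=Ro.from_euler("xyz",[np.pi,0,np.radians(jaw+90)])
    if tilt is not None: R1=Ro.from_rotvec(tilt)*R1
    rv=(R0.inv()*R1).as_rotvec()/(np.pi/2); sh=R0.inv().apply(np.array(pos)-o["ee_pos"])/.5
    print("row",np.r_[rv,sh].round(4).tolist(),"dist",np.linalg.norm(sh)*.5)
def st():
    o=get_obs(); R0=Ro.from_euler("xyz",o["eef_rot"])
    y=R0.as_matrix()[:,1]; z=R0.as_matrix()[:,2]
    print("t",round(o["time_s"],2),"p",o["ee_pos"].round(4),"jaw",round(np.degrees(np.arctan2(y[1],y[0])),2),"z",z.round(4),"F",o["force"].round(1),"M",o["moment"].round(2),"w",round(o["grip_width"],4),"q6",round(o["qpos"][5],2))
E
python3 - <<'E'
from h import *
st(); plan([.50,.076,.205],15)
plan([.36,.29,.205],15)
E
```

```text
t 0.3 p [0.1982 0.5129 0.2053] jaw 68.87 z [-1.e-04 -3.e-04 -1.e+00] F [0.2 0.5 0.2] M [ 0.02 -0.02  0.01] w 0.0939 q6 -0.07
row [-0.0002, 0.0001, 0.5985, -0.878, -0.5976, 0.0007] dist 0.5310101164200685
row [-0.0002, 0.0001, 0.5985, -0.4625, -0.2993, 0.0006] dist 0.27543871368451395
```

Request:
servo_tool(moves=[[[0,0,0.6,-0.878,-0.598,0,0.66],[0,0,0.6,-0.878,-0.598,0,0.66],[0,0,0.6,-0.878,-0.598,0,0.66],[0,0,0.6,-0.878,-0.598,0,0.66],[0,0,0.6,-0.878,-0.598,0,0.66],[0,0,0.6,-0.878,-0.598,0,0.66],[0,0,0.6,-0.878,-0.598,0,0.66],[0,0,0.6,-0.878,-0.598,0,0.66],[0,0,0.6,-0.878,-0.598,0,0.66],[0,0,0.6,-0.878,-0.598,0,0.66],[0,0,0.6,-0.878,-0.598,0,0.66],[0,0,0.6,-0.878,-0.598,0,0.66]]], squeeze=20)

```text
time_s: 1.3
ee_pos: [0.483, 0.0994, 0.2055]
eef_rot: [3.141, 0.0, 1.83]
force: [-0.4, 0.4, 0.5]
grip_width: 0.0318
```

Request:
servo_tool(moves=[[[0,0,0,-0.05,-0.03,0,0.66],[0,0,0,-0.05,-0.03,0,0.66],[0,0,0,-0.05,-0.03,0,0.66]]])

```text
time_s: 1.55
ee_pos: [0.4749, 0.0703, 0.2055]
eef_rot: [3.142, 0.0, 1.828]
force: [-0.6, 0.6, -0.3]
grip_width: 0.0317
```

Run:
```python
from h import *
st()
c=camera("wrist"); cv2.imwrite("pics/w1.png",c["color"][:,:,::-1]); np.set_printoptions(suppress=True)
print(ray(c,(256,192)))
```

```text
t 1.55 p [0.4749 0.0703 0.2055] jaw 14.71 z [ 1.e-04 -2.e-04 -1.e+00] F [-0.6  0.6 -0.3] M [-0.01  0.06 -0.03] w 0.0317 q6 -0.19
(array([0.45410835, 0.14875187, 0.38515835]), array([ 0.08352983, -0.2767871 , -0.95729393]))
```

View pics/w1.png

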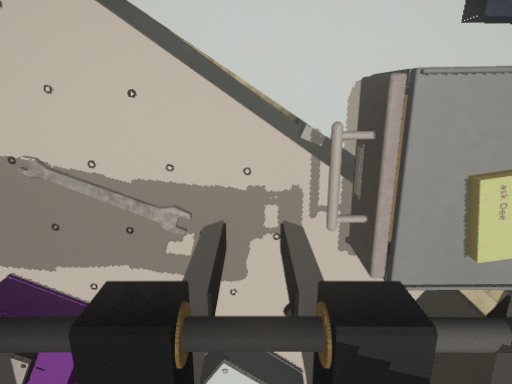

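The wrist view shows the handle bar clearly, from (338,127) to (332,227), with the unit behind it on the right.

Run:
```python
from h import *
c=camera("wrist")
im=c["color"].astype(int)
# bar centre per row
g=im.sum(2)
for r in [150,160,180,190,200]: print(r, g[r,320:352].tolist())
a=onz(c,(338,125),.07);b=onz(c,(332,228),.07)
print(a,b,(a+b)/2,np.linalg.norm(a-b),np.degrees(np.arctan2(*(a-b)[[1,0]])))
# face top edge / drawer face top front corners z .095
for p in [(389,76),(372,276)]: print(onz(c,p,.095))
for p in [(408,70),(386,283)]: print(onz(c,p,.108))
```

```text
150 [243, 236, 235, 234, 235, 236, 238, 243, 239, 244, 281, 345, 399, 428, 455, 490, 505, 505, 492, 469, 435, 333, 239, 297, 319, 395, 432, 434, 428, 427, 431, 426]
160 [262, 244, 240, 239, 236, 232, 234, 233, 233, 247, 314, 375, 415, 441, 472, 499, 508, 491, 479, 450, 360, 254, 227, 233, 237, 234, 220, 223, 235, 229, 232, 232]
180 [528, 528, 526, 526, 525, 524, 526, 526, 400, 323, 383, 420, 445, 472, 492, 500, 490, 469, 437, 447, 503, 522, 438, 356, 354, 343, 315, 250, 215, 220, 225, 227]
190 [526, 526, 526, 525, 523, 522, 523, 423, 324, 363, 407, 434, 461, 483, 497, 496, 481, 448, 419, 490, 523, 466, 380, 350, 350, 353, 352, 353, 354, 352, 351, 325]
200 [526, 527, 526, 525, 525, 524, 480, 355, 331, 391, 423, 448, 475, 491, 494, 488, 463, 423, 471, 516, 436, 353, 354, 354, 356, 355, 353, 354, 353, 354, 351, 274]
[0.5394508  0.14234924 0.07      ] [0.56766924 0.041211   0.07      ] [0.55356002 0.09178012 0.07      ] 0.10500107004416782 105.58956172673112
[0.56055986 0.19192534 0.095     ]
[0.61340804 0.01119386 0.095     ]
[0.56863383 0.19803789 0.108     ]
[0.62176846 0.01376222 0.108     ]
```

Run:
```python
from h import *
st(); plan([.553,.0915,.13],15.5); plan([.553,.0915,.051],15.5)
```

```text
t 1.65 p [0.4749 0.072  0.2057] jaw 14.87 z [ 5.e-04 -0.e+00 -1.e+00] F [0.1 0.2 0.5] M [-0.07  0.02  0.03] w 0.0317 q6 -0.19
row [0.0003, 0.0001, -0.007, -0.0023, 0.1609, 0.1515] dist 0.11050881816204919
row [0.0003, 0.0001, -0.007, -0.0023, 0.1609, 0.3095] dist 0.17439161695858055
```

Request:
servo_tool(moves=[[[0,0,-0.007,-0.002,0.161,0.1,0.66],[0,0,-0.007,-0.002,0.161,0.15,0.66],[0,0,-0.007,-0.002,0.161,0.15,0.66],[0,0,-0.007,-0.002,0.161,0.15,0.66],[0,0,-0.007,-0.002,0.161,0.2,0.66],[0,0,-0.007,-0.002,0.161,0.25,0.66],[0,0,-0.007,-0.002,0.161,0.29,0.66],[0,0,-0.007,-0.002,0.161,0.309,0.66],[0,0,-0.007,-0.002,0.161,0.309,0.66],[0,0,-0.007,-0.002,0.161,0.309,0.66]]])

```text
time_s: 2.48
ee_pos: [0.5532, 0.0922, 0.0523]
eef_rot: [3.14, 0.0, 1.842]
force: [0.3, -0.5, 0.2]
grip_width: 0.0321
```

Request:
servo_tool(moves=[[[0,0,0,0,0,0,1],[0,0,0,0,0,0,1],[0,0,0,0,0,0,1],[0,0,0,0,0,0,1],[0,0,0,0,0,0,1]]], squeeze=20)

```text
time_s: 2.9
ee_pos: [0.5522, 0.0919, 0.0531]
eef_rot: [-3.14, 0.0, 1.842]
force: [-12.4, -3.2, 11.1]
grip_width: 0.0101
```

Run:
```python
from h import *
st()
```

```text
t 2.9 p [0.5522 0.0919 0.0531] jaw 15.55 z [-1.1e-03 -6.0e-04 -1.0e+00] F [-12.4  -3.2  11.1] M [-0.6   2.27 -0.02] w 0.0101 q6 -0.17
```

Request:
servo_tool(moves=[[[0,0,0,0,-0.01,0,1],[0,0,0,0,-0.03,0,1],[0,0,0,0,-0.055,0,1],[0,0,0,0,-0.08,0,1],[0,0,0,0,-0.105,0,1],[0,0,0,0,-0.13,0,1],[0,0,0,0,-0.155,0,1],[0,0,0,0,-0.18,0,1],[0,0,0,0,-0.2,0,1],[0,0,0,0,-0.215,0,1],[0,0,0,0,-0.224,0,1],[0,0,0,0,-0.224,0,1]]])

```text
time_s: 3.9
ee_pos: [0.4434, 0.062, 0.0532]
eef_rot: [-3.14, -0.0, 1.842]
force: [-2.4, 5.3, -4.9]
grip_width: 0.0104
```

Run:
```python
from h import *
st()
c=camera("wrist"); cv2.imwrite("pics/w2.png",c["color"][:,:,::-1])
```

```text
t 3.9 p [0.4434 0.062  0.0532] jaw 15.54 z [-2.e-03 -2.e-04 -1.e+00] F [-2.4  5.3 -4.9] M [ 0.96  0.48 -0.05] w 0.0104 q6 -0.21
```

View pics/w2.png

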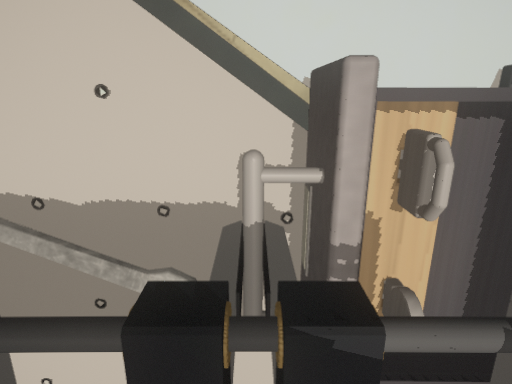

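The drawer is out by about 112 mm. The square-headed key with the loop is in the +y slot at (425,175), and the disc key is in the -y slot at (400,300). I'll release the bar, rise and look from above.

Request:
servo_tool(moves=[[[0,0,0,0,0,0,0.66],[0,0,0,0,0,0,0.66],[0,0,0,0,0,0,0.66],[0,0,0,0,0,-0.06,0.66],[0,0,0,0,0,-0.14,0.66],[0,0,0,0,0,-0.22,0.66],[0,0,0,0,0,-0.3,0.66],[0,0,0,0,0,-0.34,0.66],[0,0,0,0,0,-0.34,0.66],[0,0,0,0,0,-0.34,0.66]]])

```text
time_s: 4.78
ee_pos: [0.4446, 0.062, 0.2239]
eef_rot: [3.141, 0.0, 1.842]
force: [0.3, 0.6, -0.8]
grip_width: 0.0318
```

Run:
```python
from h import *
st()
c=camera("wrist"); cv2.imwrite("pics/w3.png",c["color"][:,:,::-1])
crop(c,300,60,500,260,3,"w3c.png")
t=camera("top"); crop(t,160,100,360,220,4,"t3.png"); s=camera("scene"); crop(s,220,90,360,280,3,"s3.png")
```

```text
t 4.78 p [0.4446 0.062  0.2239] jaw 15.53 z [ 3.e-04 -2.e-04 -1.e+00] F [ 0.3  0.6 -0.8] M [-0.07  0.    0.04] w 0.0318 q6 -0.21
```

View pics/w3.png

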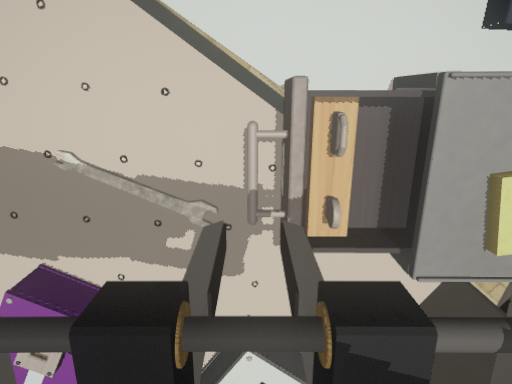

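View pics/t3.png

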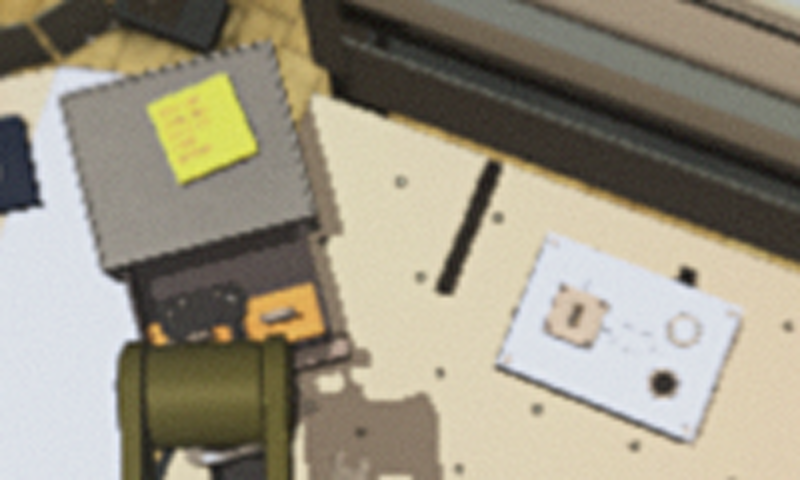

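View pics/s3.png

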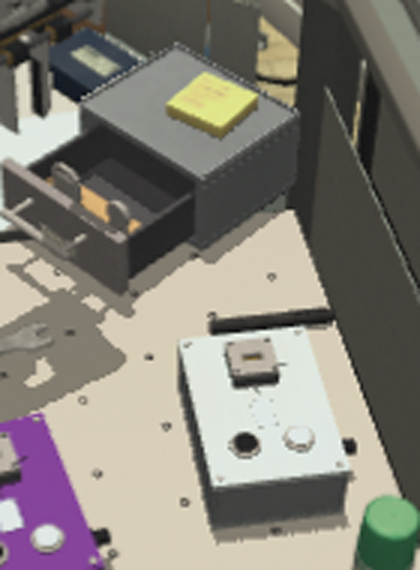

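Two candidates for the key: the head at wrist (341,134) and the one at (336,212). I'll check them in a close crop.

Run:
```python
import cv2
im=cv2.imread("pics/w3.png")[95:245,270:390]; cv2.imwrite("pics/w3d.png",cv2.resize(im,None,fx=4,fy=4,interpolation=cv2.INTER_CUBIC))
im=cv2.imread("pics/w2.png")[100:384,340:512]; cv2.imwrite("pics/w2d.png",cv2.resize(im,None,fx=2,fy=2,interpolation=cv2.INTER_CUBIC))
```

```text
(no output)
```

View pics/w3d.png

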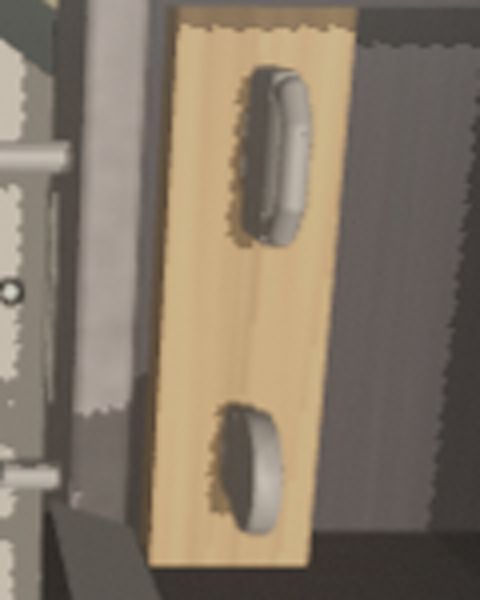

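View pics/w2d.png

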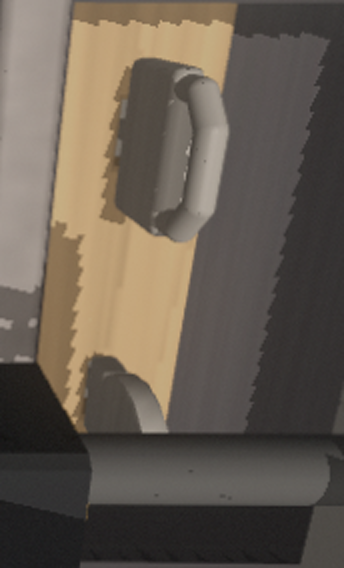

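The crop confirms it: the head at (341,134) is square-cornered with an open loop, so that is the wanted key. The one at (336,212) is a plain disc.

Run:
```python
from h import *
c=camera("wrist")
f=lambda p:(270+(p[0]+.5)/4-.5,95+(p[1]+.5)/4-.5)
print("loop top",onz(c,f((290,155)),.088), "ends",onz(c,f((290,72)),.085),onz(c,f((288,238)),.085))
print("disc top",onz(c,f((264,470)),.086))
R=[onz(c,f(p),.048) for p in [(178,30),(355,30),(308,567),(150,565)]]
for r in R: print(r)
print("rack mid",np.mean(R,0))
print("bar ends",onz(c,(253,123),.07),onz(c,(252,222),.07))
st(); plan([.5165,.1257,.16],15.5)
```

```text
loop top [0.51258477 0.12752921 0.088     ] ends [0.50683992 0.14561644 0.085     ] [0.51981475 0.10841404 0.085     ]
disc top [0.53396101 0.05056713 0.086     ]
[0.48508112 0.14851395 0.048     ]
[0.52926076 0.16076489 0.048     ]
[0.56974649 0.01486179 0.048     ]
[0.52530224 0.00300017 0.048     ]
rack mid [0.52734765 0.0817852  0.048     ]
bar ends [0.42918753 0.11272441 0.07      ] [0.45648703 0.01090909 0.07      ]
t 4.98 p [0.4437 0.062  0.2219] jaw 15.53 z [-4.1e-03 -3.0e-04 -1.0e+00] F [ 0.7  0.5 -0.2] M [-0.05  0.09 -0.  ] w 0.032 q6 -0.21
row [-0.0026, -0.0005, 0.0004, 0.0837, 0.1748, 0.1232] dist 0.11483463530367921
```

Request:
servo_tool(moves=[[[-0.002,0,0,0.084,0.05,0.0,0.66],[-0.002,0,0,0.084,0.12,0.06,0.66],[-0.002,0,0,0.0855,0.171,0.12,0.66],[-0.002,0,0,0.0855,0.171,0.12,0.66],[-0.002,0,0,0.0855,0.171,0.12,0.66],[-0.002,0,0,0.0855,0.171,0.15,0.66]]])

```text
time_s: 5.48
ee_pos: [0.515, 0.126, 0.1485]
eef_rot: [3.14, -0.0, 1.842]
force: [1.5, 0.4, 0.6]
grip_width: 0.032
```

Run:
```python
from h import *
st()
c=camera("wrist"); cv2.imwrite("pics/w4.png",c["color"][:,:,::-1])
s=camera("scene"); crop(s,220,90,360,200,5,"s4.png")
plan([.5148,.126,.052],15.5)
```

```text
t 5.48 p [0.515  0.126  0.1485] jaw 15.53 z [ 1.5e-03  9.0e-04 -1.0e+00] F [1.5 0.4 0.6] M [-0.02 -0.01 -0.06] w 0.032 q6 -0.1
row [-0.0016, -0.0006, 0.0002, -0.0002, 0.0036, 0.1884] dist 0.09422116523463143
```

View pics/w4.png

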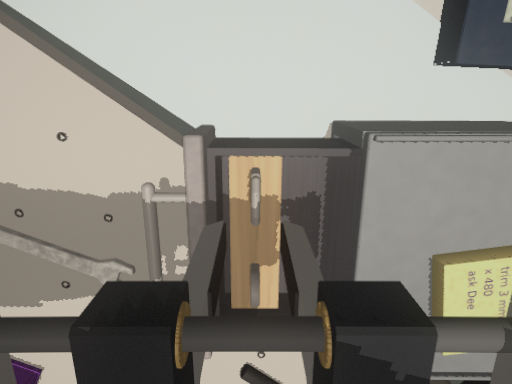

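View pics/s4.png

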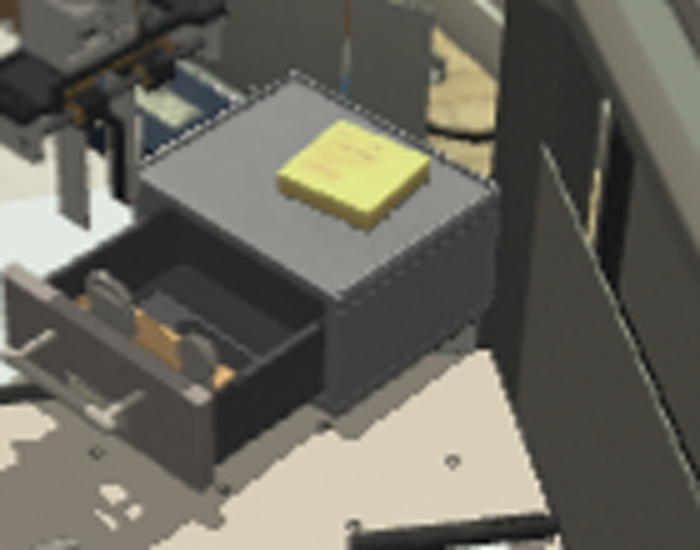

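The loop at wrist (256,197) lies centred between the fingers, so I'll go down and grip.

Request:
servo_tool(moves=[[[0,0,0,0,0.003,0.04,0.66],[0,0,0,0,0.003,0.08,0.66],[0,0,0,0,0.003,0.12,0.66],[0,0,0,0,0.003,0.15,0.66],[0,0,0,0,0.003,0.17,0.66],[0,0,0,0,0.003,0.185,0.66],[0,0,0,0,0.003,0.19,0.66],[0,0,0,0,0.003,0.19,0.66]]])

```text
time_s: 6.25
ee_pos: [0.5146, 0.1259, 0.0517]
eef_rot: [-3.139, -0.001, 1.841]
force: [0.2, -0.1, 0.3]
grip_width: 0.032
```

Run:
```python
from h import *
st()
c=camera("wrist"); cv2.imwrite("pics/w5.png",c["color"][:,:,::-1])
```

```text
t 6.25 p [0.5146 0.1259 0.0517] jaw 15.51 z [-2.3e-03  3.0e-04 -1.0e+00] F [ 0.2 -0.1  0.3] M [-0.07  0.03  0.04] w 0.032 q6 -0.1
```

View pics/w5.png

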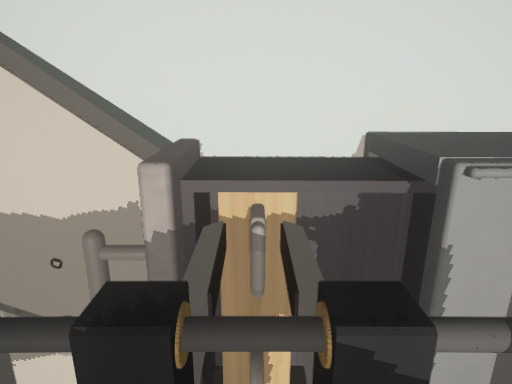

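Request:
servo_tool(moves=[[[0,0,0,0,0,0,1],[0,0,0,0,0,0,1],[0,0,0,0,0,0,1],[0,0,0,0,0,0,1],[0,0,0,0,0,0,1],[0,0,0,0,0,0,1]]], squeeze=45)

```text
time_s: 6.8
ee_pos: [0.515, 0.126, 0.0523]
eef_rot: [-3.141, -0.001, 1.841]
force: [0.5, -0.1, 2.9]
grip_width: 0.0079
```

Request:
servo_tool(moves=[[[0,0,0,0,0,-0.01,1],[0,0,0,0,0,-0.03,1],[0,0,0,0,0,-0.06,1],[0,0,0,0,0,-0.1,1],[0,0,0,0,0,-0.16,1],[0,0,0,0,0,-0.22,1],[0,0,0,0,0,-0.26,1],[0,0,0,0,0,-0.26,1]]])

```text
time_s: 7.47
ee_pos: [0.5166, 0.1263, 0.1876]
eef_rot: [3.136, -0.0, 1.842]
force: [1.5, -0.4, -0.2]
grip_width: 0.0079
```

Run:
```python
from h import *
st()
c=camera("wrist"); cv2.imwrite("pics/w6.png",c["color"][:,:,::-1])
s=camera("scene"); cv2.imwrite("pics/s6.png",s["color"][:,:,::-1])
```

```text
t 7.47 p [0.5166 0.1263 0.1876] jaw 15.51 z [ 0.0058  0.0017 -1.    ] F [ 1.5 -0.4 -0.2] M [-0.07  0.02  0.02] w 0.0079 q6 -0.1
```

View pics/w6.png

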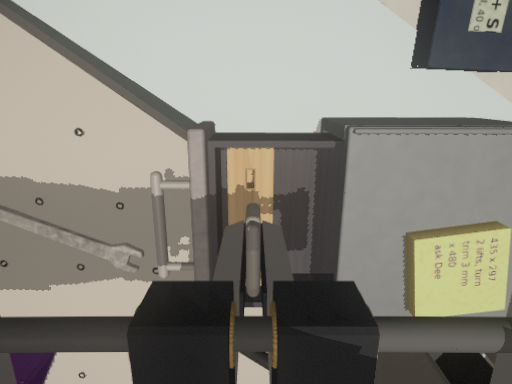

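View pics/s6.png

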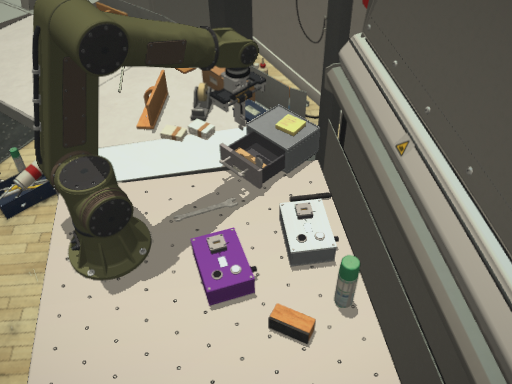

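The key is in hand and its rack slot at wrist (250,178) is empty. The slot position gives the key's offset in the hand.

Run:
```python
from h import *
st()
c=camera("wrist"); crop(c,215,140,290,310,4,"w6c.png")
```

```text
t 7.57 p [0.5152 0.126  0.183 ] jaw 15.51 z [ 1.e-04  7.e-04 -1.e+00] F [-0.3  0.4 -1. ] M [0.02 0.07 0.02] w 0.0074 q6 -0.1
```

View pics/w6c.png

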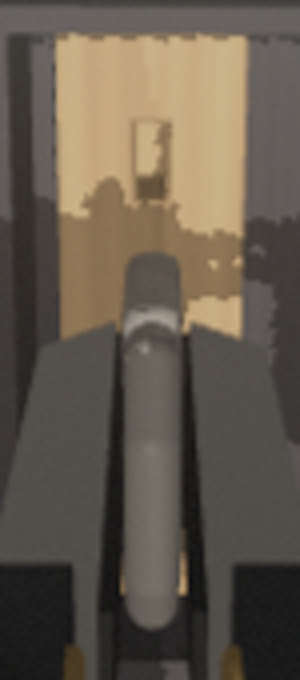

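Run:
```python
from h import *
st()
c=camera("wrist")
f=lambda p:(215+(p[0]+.5)/4-.5,140+(p[1]+.5)/4-.5)
a,b=onz(c,f((150,120)),.048),onz(c,f((152,201)),.048)
print("slot",a,b,(a+b)/2,np.linalg.norm(a-b))
l,r=onz(c,f((133,160)),.048),onz(c,f((169,160)),.048); print(np.linalg.norm(l-r))
# project grasp-frame points: TCP, key loop ends for lateral d offsets
o=get_obs();R=Ro.from_euler("xyz",o["eef_rot"]).as_matrix()
for d in (-.003,0,.003):
    # loop top plane is 36mm above TCP ; outer ends of loop unknown
    pts=[o["ee_pos"]+R@np.array([d+e,0,z]) for e,z in [(-.022,-.022),(.022,-.022),(0,-.036)]]
    print(d,((proj(c,pts)-[215,140])*4).round(1).tolist())
```

```text
t 7.62 p [0.5148 0.1259 0.1819] jaw 15.51 z [-1.9e-03  3.0e-04 -1.0e+00] F [-0.2  0.5 -1.1] M [-0.07  0.04  0.  ] w 0.0077 q6 -0.1
slot [0.51140558 0.13481868 0.048     ] [0.5174069 0.1150857 0.048    ] [0.51440624 0.12495219 0.048     ] 0.02062537385987479
0.008869566190834196
-0.003 [[150.4, 613.8], [150.6, 315.0], [150.6, 524.2]]
0 [[150.4, 594.7], [150.7, 293.1], [150.6, 502.3]]
0.003 [[150.4, 575.4], [150.7, 270.9], [150.7, 480.2]]
```

Run:
```python
from h import *
s=camera("scene"); t=camera("top")
for p in [(330,180),(348,240),(372,310)]: print("panel foot",onz(s,p,0))
for p in [(270,135),(385,172),(480,210)]: print("top wood edge",onz(t,p,0))
print("can", onz(t,(381,192),.171), onz(s,(349,265),.171))
print("marker",[onz(t,p,.01) for p in [(283,141),(271,172)]])
f=lambda p:(160+(p[0]+.5)/4-.5,100+(p[1]+.5)/4-.5)
print("slot", [onz(t,f(p),.088) for p in [(577,300),(574,332)]])
plan([.558,-.291,.19],15.5); plan([.52,-.08,.19],45); plan([.58,-.239,.19],69)
```

```text
panel foot [ 0.73775323 -0.09167915  0.        ]
panel foot [ 0.63318167 -0.33430539  0.        ]
panel foot [ 0.5442742 -0.5628283  0.       ]
top wood edge [ 0.7134089  -0.10423849  0.        ]
top wood edge [ 0.57710156 -0.54278863  0.        ]
top wood edge [ 0.43560152 -0.91490904  0.        ]
can [ 0.48878697 -0.48281164  0.171     ] [ 0.48608952 -0.50476851  0.171     ]
marker [array([ 0.68909064, -0.15331102,  0.01      ]), array([ 0.57091549, -0.10900869,  0.01      ])]
slot [array([ 0.55413883, -0.22535948,  0.088     ]), array([ 0.52528992, -0.2227787 ,  0.088     ])]
row [-0.0019, -0.0006, 0.0001, -0.8266, -0.1395, -0.0179] dist 0.41924172349753547
row [-0.0017, -0.0011, -0.3276, -0.3996, -0.0999, -0.0176] dist 0.2061587408293192
row [-0.0015, -0.0015, -0.5943, -0.7382, -0.0693, -0.018] dist 0.37081105573533085
```

Run:
```python
from h import *
plan([.540,-.224,.20],69)
```

```text
row [-0.0015, -0.0015, -0.5943, -0.6878, -0.1384, -0.0378] dist 0.3513211390672614
```

Request:
servo_tool(moves=[[[0,0,-0.03,-0.03,-0.006,-0.038,1],[0,0,-0.08,-0.09,-0.018,-0.038,1],[0,0,-0.14,-0.16,-0.032,-0.038,1],[0,0,-0.2,-0.23,-0.046,-0.038,1],[0,0,-0.26,-0.3,-0.06,-0.038,1],[0,0,-0.32,-0.37,-0.075,-0.038,1],[0,0,-0.38,-0.44,-0.09,-0.038,1],[0,0,-0.44,-0.51,-0.103,-0.038,1],[0,0,-0.5,-0.58,-0.117,-0.038,1],[0,0,-0.55,-0.64,-0.13,-0.038,1],[0,0,-0.594,-0.688,-0.138,-0.038,1],[0,0,-0.594,-0.688,-0.138,-0.038,1]]])

```text
time_s: 8.77
ee_pos: [0.5397, -0.2278, 0.1987]
eef_rot: [-3.14, -0.005, 2.776]
force: [-0.7, 0.7, -1.0]
grip_width: 0.0078
```

Request:
servo_tool(moves=[[[0,0,0,0,0,0,1],[0,0,0,0,0,0,1],[0,0,0,0,0,0,1]]])

```text
time_s: 9.02
ee_pos: [0.5396, -0.227, 0.1982]
eef_rot: [-3.14, -0.006, 2.775]
force: [-0.0, 0.5, 0.3]
grip_width: 0.0078
```

Run:
```python
from h import *
st()
c=camera("wrist"); cv2.imwrite("pics/w7.png",c["color"][:,:,::-1]); crop(c,190,110,320,310,3,"w7c.png")
```

```text
t 9.02 p [ 0.5396 -0.227   0.1982] jaw 69.02 z [-5.8e-03  8.0e-04 -1.0e+00] F [-0.   0.5  0.3] M [-0.04 -0.03 -0.02] w 0.0078 q6 -1.66
```

View pics/w7.png

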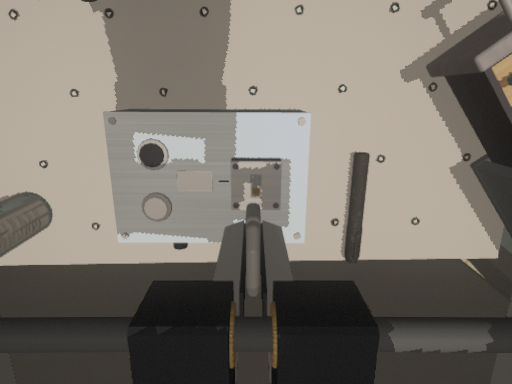

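View pics/w7c.png

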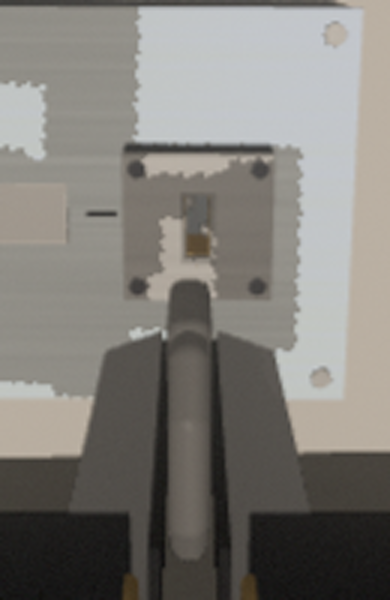

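Run:
```python
from h import *
c=camera("wrist"); st()
f=lambda p:(190+(p[0]+.5)/3-.5,110+(p[1]+.5)/3-.5)
im=c["color"]
H=[(136,170),(260,170),(258,287),(138,287)]
P=[onz(c,f(p),.088) for p in H]
for a in range(4): v=P[(a+1)%4]-P[a]; print(np.linalg.norm(v),np.degrees(np.arctan2(v[1],v[0])))
print("holes centre",np.mean(P,0))
S=[onz(c,f(p),.088) for p in [(198,193),(198,258)]]; print("slot",np.mean(S,0),np.linalg.norm(S[0]-S[1]), [onz(c,f(p),.088) for p in [(183,225),(213,225)]])
B=[onz(c,p,.07) for p in [(109,112),(309,113),(304,243),(118,243)]]
for a in range(4): v=B[(a+1)%4]-B[a]; print("box",np.linalg.norm(v),np.degrees(np.arctan2(v[1],v[0])))
print(np.mean(B,0))
crop(c,225,150,290,215,8,"w7d.png")
```

```text
t 9.12 p [ 0.5398 -0.2269  0.1987] jaw 69.06 z [-5.1e-03  5.0e-04 -1.0e+00] F [ 0.1  0.2 -0.5] M [ 0.02  0.03 -0.01] w 0.0076 q6 -1.66
0.03728265041729635 69.09563198896122
0.037123120663149885 -20.74106623106489
0.0373115095635651 -110.90487883406304
0.037122716975921816 159.214393755188
holes centre [ 0.54107507 -0.22434398  0.088     ]
slot [ 0.5399843  -0.22393029  0.088     ] 0.02058601974736003 [array([ 0.53811184, -0.22812005,  0.088     ]), array([ 0.54138132, -0.21956021,  0.088     ])]
box 0.18276884903408136 68.86314153918237
box 0.12992944822889366 -20.481197867154744
box 0.19012257537828428 -110.9418070798942
box 0.13069986742484363 156.2908395466447
[ 0.52560923 -0.26543702  0.07      ]
```

View pics/w7d.png

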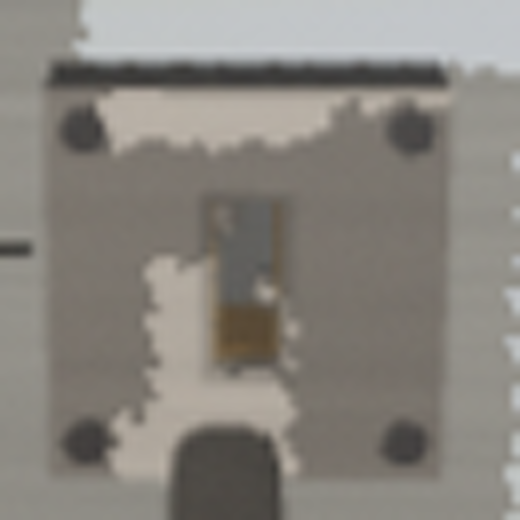

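Run:
```python
from h import *
plan([.5396,-.2228,.120],69.1)
```

```text
row [-0.0009, -0.0031, -0.0005, 0.0024, 0.0078, 0.1574] dist 0.07881728798767622
```

Request:
servo_tool(moves=[[[-0.001,-0.003,0,0.0024,0.008,0.03,1],[-0.001,-0.003,0,0.0024,0.008,0.07,1],[-0.001,-0.003,0,0.0024,0.008,0.11,1],[-0.001,-0.003,0,0.0024,0.008,0.14,1],[-0.001,-0.003,0,0.0024,0.008,0.157,1],[-0.001,-0.003,0,0.0024,0.008,0.157,1],[-0.001,-0.003,0,0.0024,0.008,0.157,1]]])

```text
time_s: 9.7
ee_pos: [0.5399, -0.2224, 0.1207]
eef_rot: [3.141, 0.0, 2.776]
force: [-0.2, -0.2, -0.1]
grip_width: 0.0077
```

Run:
```python
from h import *
st()
c=camera("wrist"); crop(c,190,150,320,310,4,"w8c.png")
s=camera("scene"); crop(s,270,170,350,260,6,"s8.png")
plan([.5396,-.2228,.110],69.1)
```

```text
t 9.7 p [ 0.5399 -0.2224  0.1207] jaw 69.08 z [ 1.e-04  1.e-04 -1.e+00] F [-0.2 -0.2 -0.1] M [0.03 0.05 0.  ] w 0.0077 q6 -1.66
row [0.0, 0.0009, -0.0004, 0.0011, -0.0005, 0.0228] dist 0.01140961940932142
```

View pics/w8c.png

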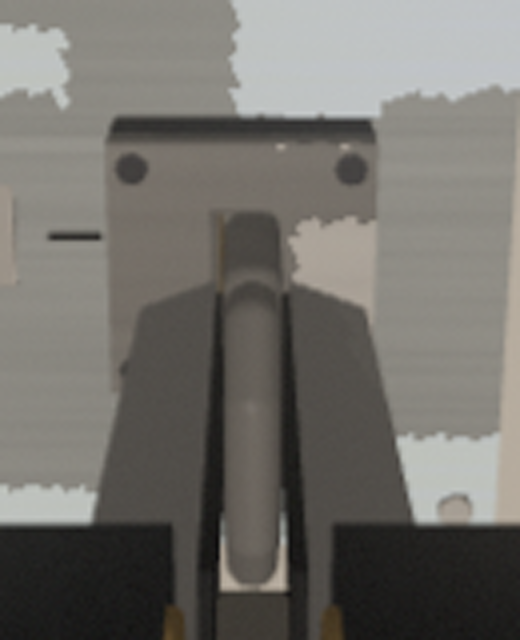

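View pics/s8.png

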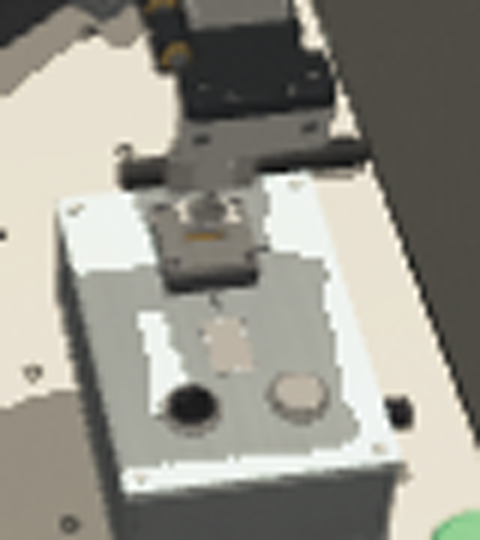

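Run:
```python
from h import *
st()
c=camera("wrist"); 
f=lambda p:(190+(p[0]+.5)/4-.5,150+(p[1]+.5)/4-.5)
o=get_obs();R=Ro.from_euler("xyz",o["eef_rot"]).as_matrix()
rel=lambda P:(R.T@(P-o["ee_pos"])*1000).round(2)
h=[onz(c,f(p),.088) for p in [(132,168),(351,168)]]
print([rel(x) for x in h], rel(sum(h)/2))
for p in [(106,143),(378,143)]: print("block edge",rel(onz(c,f(p),.088)))
print("slot left edge",rel(onz(c,f((213,215)),.088)),rel(onz(c,f((213,285)),.088)))
# key head far edges  (plate far end, near top / bottom)
for z in (-.022,.0,.004): print(z,[((proj(c,[o["ee_pos"]+R@np.array([x,y,z])])-[190,150])*4).round(1).tolist() for x,y in [(.022,-.004),(.022,.004)]])
for z in (.03,.1,.135): print(((proj(c,[o["ee_pos"]+R@np.array([0,0,z])])-[190,150])*4).round(1))
```

```text
t 9.8 p [ 0.5402 -0.2228  0.1214] jaw 69.07 z [ 1.4e-03 -5.0e-04 -1.0e+00] F [ 0.3  0.4 -1.2] M [-0.02  0.02  0.  ] w 0.0074 q6 -1.66
[array([ 17.03, -20.14,  33.4 ]), array([17.04, 16.92, 33.4 ])] [17.04 -1.61 33.4 ]
block edge [ 21.42 -24.4   33.39]
block edge [21.44 21.37 33.39]
slot left edge [ 8.64 -6.5  33.41] [-4.2  -6.6  33.43]
-0.022 [[[218.4, 254.5]], [[281.1, 254.5]]]
0.0 [[[221.8, 200.5]], [[277.5, 200.5]]]
0.004 [[[222.4, 191.9]], [[276.9, 192.0]]]
[[249.5 268. ]]
[[249.4 153.4]]
[[249.3 113.8]]
```

Request:
servo_tool(moves=[[[0,0,0,0.0007,-0.0034,0,1],[0,0,0,0.0007,-0.0034,0.004,1],[0,0,0,0.0007,-0.0034,0.008,1],[0,0,0,0.0007,-0.0034,0.012,1],[0,0,0,0.0007,-0.0034,0.016,1],[0,0,0,0.0007,-0.0034,0.02,1]]])

```text
time_s: 10.35
ee_pos: [0.5392, -0.2242, 0.1111]
eef_rot: [3.142, 0.001, 2.776]
force: [0.1, 0.6, -0.9]
grip_width: 0.0077
```

Run:
```python
from h import *
st()
```

```text
t 10.35 p [ 0.5392 -0.2242  0.1111] jaw 69.06 z [ 1.3e-03 -4.0e-04 -1.0e+00] F [ 0.1  0.6 -0.9] M [0.   0.04 0.02] w 0.0077 q6 -1.66
```

Request:
servo_tool(moves=[[[0,0,0,0,0,0.004,1],[0,0,0,0,0,0.008,1],[0,0,0,0,0,0.012,1],[0,0,0,0,0,0.015,1],[0,0,0,0,0,0.015,1]]])

```text
time_s: 10.77
ee_pos: [0.5391, -0.2242, 0.1032]
eef_rot: [3.141, 0.001, 2.776]
force: [-0.8, -0.7, -0.6]
grip_width: 0.0077
```

Run:
```python
from h import *
st()
c=camera("wrist"); crop(c,190,150,320,310,4,"w9c.png")
```

```text
t 10.77 p [ 0.5391 -0.2242  0.1032] jaw 69.07 z [ 8.e-04 -2.e-04 -1.e+00] F [-0.8 -0.7 -0.6] M [ 0.03 -0.01 -0.03] w 0.0077 q6 -1.66
```

View pics/w9c.png

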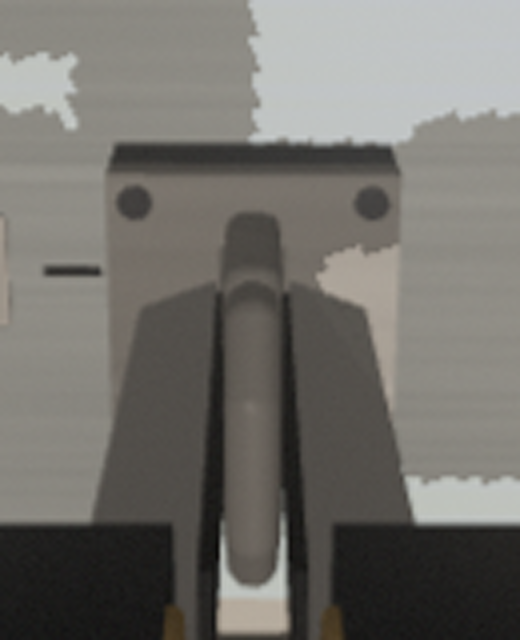

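The key is centred on the lock block (block holes at crop x 134 and 372, key at 251) and about 12 mm into the slot. Next I'll press in small steps.

Request:
servo_tool(moves=[[[0,0,0,0,0,0.002,1],[0,0,0,0,0,0.004,1],[0,0,0,0,0,0.006,1],[0,0,0,0,0,0.008,1]]], squeeze=55)

```text
time_s: 11.15
ee_pos: [0.5391, -0.2245, 0.1]
eef_rot: [-3.141, 0.002, 2.776]
force: [-2.8, -0.7, 2.4]
grip_width: 0.0078
```

Run:
```python
from h import *
st()
```

```text
t 11.15 p [ 0.5391 -0.2245  0.1   ] jaw 69.06 z [ 0.0012 -0.001  -1.    ] F [-2.8 -0.7  2.4] M [-0.24  0.73  0.01] w 0.0078 q6 -1.66
```

Request:
servo_tool(moves=[[[0.025,0,0,0,0.002,0.003,1],[0.025,0,0,0,0.002,0.004,1],[-0.025,0,0,0,-0.002,0.005,1],[-0.025,0,0,0,-0.002,0.006,1],[0.025,0,0,0,0.002,0.007,1],[0.025,0,0,0,0.002,0.008,1],[-0.025,0,0,0,-0.002,0.008,1],[-0.025,0,0,0,-0.002,0.008,1],[0,0,0,0,0,0.008,1]]])

```text
time_s: 11.9
ee_pos: [0.5389, -0.225, 0.0959]
eef_rot: [3.14, 0.001, 2.774]
force: [-1.1, 2.3, -0.7]
grip_width: 0.0081
```

Run:
```python
from h import *
st()
```

```text
t 11.9 p [ 0.5389 -0.225   0.0959] jaw 68.93 z [ 0.002   0.0014 -1.    ] F [-1.1  2.3 -0.7] M [ 0.81  0.16 -0.02] w 0.0081 q6 -1.66
```

Request:
servo_tool(moves=[[[0.025,0,0,0,0.002,0.003,1],[0.025,0,0,0,0.002,0.004,1],[-0.025,0,0,0,-0.002,0.005,1],[-0.025,0,0,0,-0.002,0.006,1],[0.025,0,0,0,0.002,0.007,1],[0.025,0,0,0,0.002,0.008,1],[-0.025,0,0,0,-0.002,0.008,1],[-0.025,0,0,0,-0.002,0.008,1],[0,0,0,0,0.0005,0.008,1],[0,0,0,0,0.0005,0.008,1]]])

```text
time_s: 12.73
ee_pos: [0.5391, -0.2247, 0.0924]
eef_rot: [-3.141, 0.002, 2.774]
force: [-5.3, -1.3, 7.3]
grip_width: 0.0075
```

Run:
```python
from h import *
st()
c=camera("wrist"); crop(c,190,150,320,310,4,"w10c.png")
s=camera("scene"); crop(s,270,170,350,260,6,"s10.png")
```

```text
t 12.73 p [ 0.5391 -0.2247  0.0924] jaw 68.94 z [ 0.0015 -0.0011 -1.    ] F [-5.3 -1.3  7.3] M [-0.09  1.04 -0.06] w 0.0075 q6 -1.66
```

View pics/w10c.png

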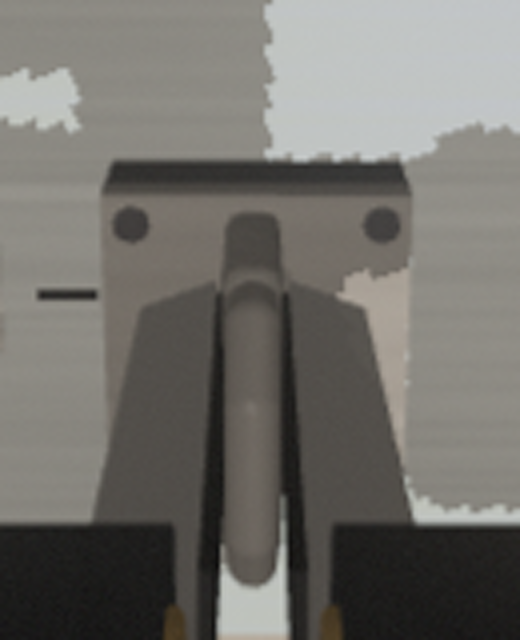

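View pics/s10.png

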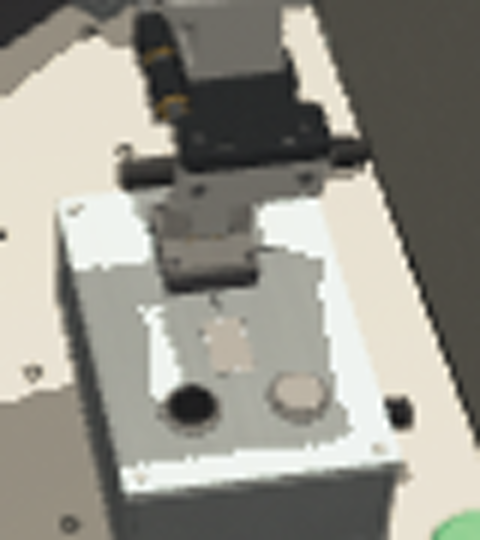

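Request:
servo_tool(moves=[[[0.015,0,0,0,0.001,0.003,1],[0.015,0,0,0,0.001,0.003,1],[-0.015,0,0,0,-0.001,0.003,1],[-0.015,0,0,0,-0.001,0.003,1],[0,0,0,0,0,0.003,1],[0,0,0,0,0,0.003,1]]])

```text
time_s: 13.33
ee_pos: [0.5392, -0.2248, 0.0924]
eef_rot: [-3.141, 0.003, 2.774]
force: [-8.8, 2.1, 16.6]
grip_width: 0.0073
```

Run:
```python
from h import *
st()
```

```text
t 13.33 p [ 0.5392 -0.2248  0.0924] jaw 68.95 z [ 0.0024 -0.0011 -1.    ] F [-8.8  2.1 16.6] M [0.61 1.77 0.02] w 0.0073 q6 -1.66
```

Request:
servo_tool(moves=[[[0,0,0,0.001,0,0.001,1],[0,0,0.033,0.001,0.0002,0.001,1],[0,0,0.1,0.001,0.0006,0.001,1],[0,0,0.167,0.0009,0.001,0.001,1],[0,0,0.233,0.0008,0.0013,0.001,1],[0,0,0.3,0.0006,0.0017,0.001,1],[0,0,0.3,0.0006,0.0017,0.001,1]]])

```text
time_s: 13.92
ee_pos: [0.5395, -0.2237, 0.0924]
eef_rot: [3.14, 0.003, 2.296]
force: [-2.5, 3.0, 7.7]
grip_width: 0.008
```

Run:
```python
from h import *
st()
c=camera("wrist"); crop(c,190,150,320,310,4,"w11c.png")
```

```text
t 13.92 p [ 0.5395 -0.2237  0.0924] jaw 41.56 z [ 0.0033 -0.001  -1.    ] F [-2.5  3.   7.7] M [0.73 0.59 0.04] w 0.008 q6 -1.18
```

View pics/w11c.png

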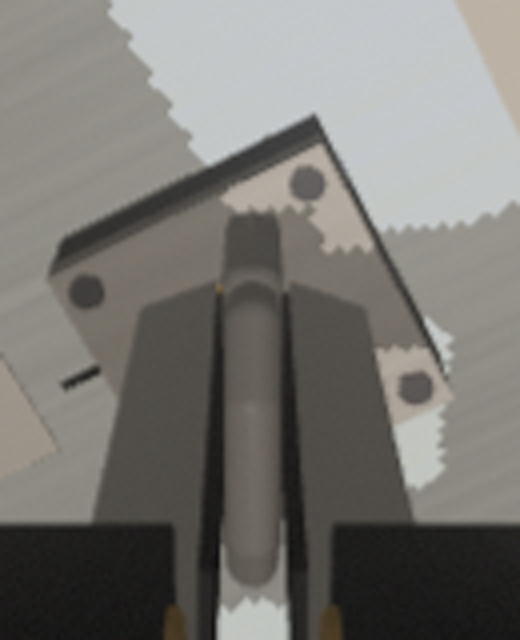

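Request:
servo_tool(moves=[[[0,0,0.067,0,0.0004,0.001,1],[0,0,0.133,-0.0001,0.0008,0.001,1],[0,0,0.2,-0.0002,0.0012,0.001,1],[0,0,0.267,-0.0003,0.0015,0.001,1],[0,0,0.333,-0.0005,0.0019,0.001,1],[0,0,0.4,-0.0007,0.0022,0.001,1],[0,0,0.467,-0.001,0.0025,0.001,1],[0,0,0.533,-0.0013,0.0028,0.001,1],[0,0,0.6,-0.0016,0.0031,0.001,1],[0,0,0.66,-0.0019,0.0033,0.001,1],[0,0,0.7,-0.0021,0.0034,0.001,1],[0,0,0.7,-0.0021,0.0034,0.001,1]]])

```text
time_s: 14.97
ee_pos: [0.5414, -0.2233, 0.0924]
eef_rot: [3.138, -0.0, 1.197]
force: [-4.9, 3.0, 8.1]
grip_width: 0.0077
```

Run:
```python
from h import *
st()
```

```text
t 14.97 p [ 0.5414 -0.2233  0.0924] jaw -21.4 z [ 0.003 -0.001 -1.   ] F [-4.9  3.   8.1] M [0.64 1.24 0.1 ] w 0.0077 q6 -0.08
```

Request:
servo_tool(moves=[[[0,0,0.02,0,0.0001,0.001,1],[0,0,0.04,0,0.0002,0.001,1],[0,0,0.055,0,0.0003,0.001,1],[0,0,0.055,0,0.0003,0.001,1],[0,0,0.055,0,0.0003,0.001,1]]])

```text
time_s: 15.38
ee_pos: [0.5415, -0.2233, 0.0924]
eef_rot: [3.138, -0.0, 1.111]
force: [-4.4, 1.8, 8.1]
grip_width: 0.0076
```

Run:
```python
from h import *
st()
```

```text
t 15.38 p [ 0.5415 -0.2233  0.0924] jaw -26.35 z [ 0.0031 -0.0012 -1.    ] F [-4.4  1.8  8.1] M [0.58 1.17 0.17] w 0.0076 q6 0.01
```

Request:
servo_tool(moves=[[[0,0,0.015,0,0,0.001,1],[0,0,0.03,0,0,0.001,1],[0,0,0.03,0,0,0.001,1],[0,0,0.03,0,0,0.001,1]]])

```text
time_s: 15.72
ee_pos: [0.5415, -0.2234, 0.0924]
eef_rot: [3.138, -0.0, 1.064]
force: [-3.5, 2.5, 6.8]
grip_width: 0.0075
```

Run:
```python
from h import *
st()
c=camera("wrist"); crop(c,190,150,320,310,4,"w12c.png")
s=camera("scene"); cv2.imwrite("pics/s12.png",s["color"][:,:,::-1])
```

```text
t 15.72 p [ 0.5415 -0.2234  0.0924] jaw -29.05 z [ 0.0032 -0.0014 -1.    ] F [-3.5  2.5  6.8] M [0.52 1.   0.29] w 0.0075 q6 0.05
```

View pics/w12c.png

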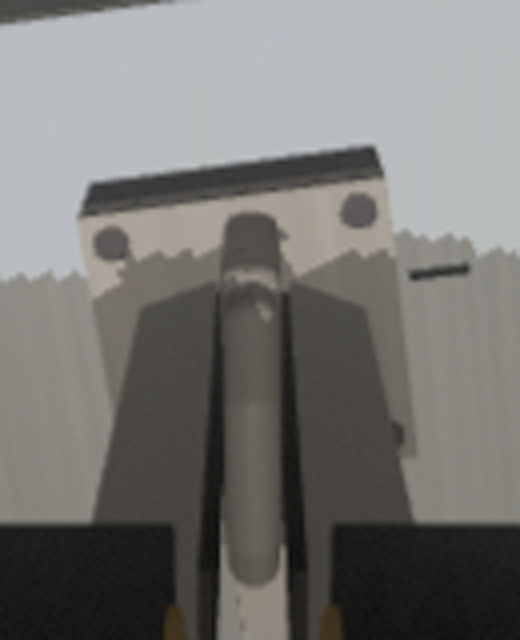

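View pics/s12.png

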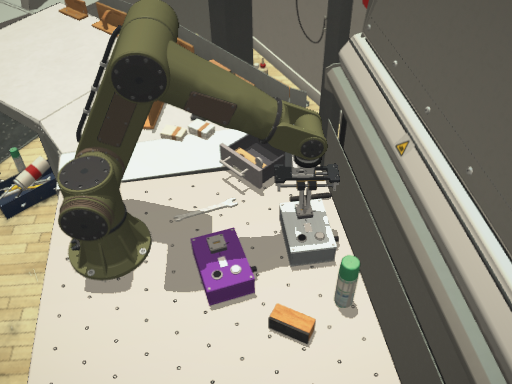

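Run:
```python
from h import *
from station import hand_in
st(); print(hand_in()); st()
```

```text
t 15.82 p [ 0.5415 -0.2234  0.0924] jaw -29.04 z [ 0.0032 -0.0014 -1.    ] F [-3.4  2.6  7.7] M [0.53 1.06 0.32] w 0.0078 q6 0.05
the job is handed in; nothing more can be done
None
the job is handed in; nothing more can be done
```

I handed the job in at 15.8 s with the loop key in the grey box's key switch, turned to its stop and still gripped. I had pulled the drawer out about 112 mm and taken the square-headed loop key from the +y slot; I left the disc key standing in the rack.

- **Fully home:** with some rocking the key went down until the TCP stopped at z = 0.0924, where the grasp height puts it home (0.092). It stayed there at both 7 N and 17 N of push.
- **Turned to its stop:** the hand turned about 98° clockwise. The torque rose slowly to 0.17 N m at 95°, then sharply to about 0.3 N m over the last 3°, which is the stop. The switch's own angle cannot be read directly.
- **Grip:** the key stayed aligned in the pads (opening 7.8 mm, 55 N grip), with about 8 N of downward push held.
- **Surroundings:** the last scene picture showed the can, purple box, spanner and card packs where they had been. I compared these by eye only. The marker was partly hidden by the gripper in that picture.

One disagreement came up while lining up the key. The camera estimates of the key's offset in the hand and of the keyway centre differed by 1 to 1.5 mm. I corrected this from a close view of the lock block, and the key then entered the slot without noticeable force.

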